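Balance the calibration beam on its pivot stand

TASK

Find where the calibration beam balances by lifting it slightly at trial points out of its blue cradle; a trim weight is locked inside it, so the balance point is seldom the middle. Then lay it gently on edge in the brass saddle of the pivot stand at that point and let go, so that it stays there level on the saddle alone. Never let the beam tip more than about ten degrees or press or drop it hard on stand or cradle, and leave the weight, the meter and the screwdriver where they are.

Things in the scene. Friction and masses are not known exactly. Their poses are not given: they have to be found in the camera images.
- beam: loose aluminium beam on edge, 16 mm wide (x), 420 mm long (y), 48 mm high (z), yellow ends, black ticks every 20 mm on the top edge. Origin: centre of the underside. 0.5 to 0.7 kg in all, with a trim weight locked inside: the balance point lies anywhere up to 90 mm from mid-length, either way along y. Grip across x from above, between the rests; keep fingers off the lowest 12 mm
- cradle: fixed blue base plate 70 x 380 x 8 mm (x, y, z) with two black slotted rests at y = -160 and +160 mm, each 44 mm wide (x) and 20 mm long (y), holding the beam on edge along y. Slots 20 mm wide at the floor, 35 mm above the table; cheeks 12 mm higher, flaring to 31 mm wide at the mouth. Origin: centre of the underside, on the table
- cradle_mid (a point): point midway between the rests at the height of their slot floors, where the underside of the beam lies
- stand: fixed pivot stand: dark base 90 x 90 x 12 mm, steel column, brass saddle 44 mm wide (x), 28 mm long (y). Its slot runs along y, open at both ends: 20 mm wide at the floor, 27 mm at the mouth, 8 mm deep, floor 90 mm above the table. Origin: centre of the underside. The beam lies lengthwise in it, either way round, and tips off unless its balance point is over the 28 mm floor
- saddle (a point): centre of the saddle's slot floor, 90 mm above the table; its y runs along the slot
- weight: bystander: loose brass weight with a knob, 44 mm across, 57 mm tall, origin at the centre of its underside
- meter: bystander: loose yellow hand meter lying flat, 150 x 75 x 40 mm, origin at the centre of its underside
- driver: bystander: loose screwdriver lying on the table
- beam_top (a point): centre of the beam's top edge, at its red mid-length tick, 48 mm above the underside
Not all that is in view belongs to the job. Several things have the shape of the stand; the one meant has the colours described above.

How it is judged:
By the outcome, as a careful person would: the job done as asked, in the order asked, and still so for the second after the job is handed in, with the robot touching nothing.
It also fails if it takes over 72 s, if anything falls off the work surface, if the arm or the gripper's body presses on something with over 40 N, if the wrist force passes 120 N, or if a joint passes its speed limit or range.

ROBOT

A 6-joint arm with a two-finger parallel gripper is mounted at the origin on the work surface. World frame = base frame: x ahead of the robot, y to its left, z up, the work surface at z = 0. Lengths are in m, angles in rad, forces in N, time in s.
With the tool pointing down it reaches from about 0.3 to 0.95 m from the base axis. Payload 3.1 kg.
Tool frame: the origin (TCP) lies at the very end of the fingers, on their centre line; the grasp point (between the pads) lies 19 mm behind it; z points along the fingers, y is the line along which they close (so a half turn about z gives the same grasp; the last joint's range is limited). The gripper opens to 85 mm and grips with 20 to 120 N. Pads are 22 mm wide; open, the fingers measure 114 mm over their backs; the gripper's body (76 mm by 85 mm) begins 54 mm behind the grasp point. The pads swing forward as they close: fully open they stand 13 mm farther back than shut.
Start: joints at [-1.295, 0.308, 1.634, -0, 1.2, -0.07], TCP at [0.212, -0.588, 0.231] pointing down, gripper open.
Joint ranges: [-3.06, 3.06], [-0.79, 1.96], [0.05, 2.63], [-1.19, 4.34], [0.05, 2.64], [-2.94, 2.94]. Speed limits (rad/s): [2.79, 2.79, 3.14, 3.14, 3.14, 3.14].

INTERFACE

Orientations are given as a unit quaternion [x, y, z, w].
In Python, from plant import ctrl gives the robot as it stands.
- The arm moves only by the tool send_rows, never from a script. Its argument "plan" is a list that holds one entry, the list of rows, each a list of 4 numbers: the shift along the tool's x, y, z in m, then the turn about the tool's z in degrees. A call has 1 to 20 rows; each row is the pose to reach, as a shift and turn from the pose commanded when the call began, along the tool's axes at that moment; what a row does not reach only later rows make up. A row lasts 1/10 s, in which the tool goes at most 50 mm and 8.59 degrees, less where a joint would pass 70% of its speed; a pose out of reach is approached as far as the arm can. A call with a gripper value outside its range is refused whole. "grip" is the opening, from -1 (shut) to 1 (fully open), set as the call begins (left out, the last holds). The fingers move at their own pace and stop on an object; "grip_force" is the grip in N (left out, the last holds). Time passes only in rows, so rows that repeat a pose let the fingers close. It gives the time, the measured TCP pose, the force, the opening and the grip force at its end, in the units of the state.
- ctrl.observe(): the state, without advancing time (a new reading comes with each control period).
- ctrl.camera(name): name is "side" or "top"; returns a dict with "image" (420x560x3 uint8, blue, green, red), "fx", "fy", "cx", "cy" (pixels), "distortion" ([k1, k2, p1, p2, k3] as OpenCV has them; the pictures are not rectified), "pose" (4x4, takes a point from camera to world coordinates). Camera axes: x right, y up, looking along -z (the intrinsics and any distortion apply to the point x, -y, -z); pixel columns grow to the right and rows downward; lengths in m; the calibration is good to about 2 mm. A picture is of the moment at which its call begins. There is no depth.
- ctrl.finish_job(): hands the job in; it is judged then, once.
The state is a dict: "time": time; "q": joint angles; "dq": joint speeds; "tau": joint torques, N m; "eef_pos": TCP position; "ee_rot": TCP orientation; "wrist_force": force on the tool from outside, world axes, zero at the start; "wrist_torque": the same for the moment, N m; "opening": opening from 0.0 (shut) to 1.0 (fully open); "grip_force": force on a finger pad.
Only numpy, scipy, OpenCV 4.12 (cv2) and the standard library are available. Lean on these libraries where they do the work, as an engineer would, in place of code of your own. Each camera call takes 0.05 s, during which the arm holds its last target. There are 200 camera calls.

## Working session

There is one attempt and no reset: what is moved stays moved. The work goes in short steps, Python scripts to look and compute and a tool call to move; the robot and the scene stay as the last step left them, time stands still between calls to the robot, and variables do not carry over. Pictures are saved under pics/ and viewed, at most 10 in all, crops included, and the job is handed in when it is done.

Besides the shell and the picture viewer there is one more tool, called after ">>>" as a command line: name --argument value ..., lists and objects as JSON in quotes. send_rows: Moves the arm, as the interface text tells. Its arguments: {"type":"object","properties":{"plan":{"type":"array","items":{"type":"array","items":{"type":"array","items":{"type":"number"}}}},"grip":{"type":"number"},"grip_force":{"type":"number"}},"required":["plan"]}

```bash
mkdir -p pics
cat > h.py <<'E'
import numpy as np, cv2
from plant import ctrl
def cam(n,save=None):
    c=ctrl.camera(n)
    if save: cv2.imwrite('pics/'+save,c['image'])
    return c
def K(c): return np.array([[c['fx'],0,c['cx']],[0,c['fy'],c['cy']],[0,0,1.]])
def ray(c,uv):
    p=cv2.undistortPoints(np.array(uv,float).reshape(-1,1,2),K(c),np.array(c['distortion'],float)).reshape(-1,2)
    P=np.array(c['pose']); d=np.c_[p[:,0],-p[:,1],-np.ones(len(p))]@P[:3,:3].T
    return P[:3,3],d
def onz(c,uv,z):
    o,d=ray(c,uv); return o+d*((z-o[2])/d[:,2])[:,None]
def proj(c,X):
    P=np.linalg.inv(np.array(c['pose'])); x=np.atleast_2d(X)@P[:3,:3].T+P[:3,3]
    x=x*[1,-1,-1]
    return cv2.projectPoints(x,np.zeros(3),np.zeros(3),K(c),np.array(c['distortion'],float))[0].reshape(-1,2)
E
python3 - <<'E'
from h import *
for n in('top','side'):
    c=cam(n,n+'0.png'); print(n,c['fx'],np.round(c['pose'],3).tolist())
s=ctrl.observe(); print({k:np.round(v,3).tolist() for k,v in s.items()})
E
```

```text
top 531.6235542486461 [[0.021, 0.974, -0.226, 0.287], [-1.0, 0.02, -0.008, -0.019], [-0.003, 0.227, 0.974, 1.593], [0.0, 0.0, 0.0, 1.0]]
side 537.9878999797187 [[-0.885, 0.331, -0.326, 0.144], [-0.465, -0.623, 0.63, 0.902], [0.005, 0.709, 0.705, 1.092], [0.0, 0.0, 0.0, 1.0]]
{'time': 0.1, 'q': [-1.295, 0.309, 1.635, 0.0, 1.2, -0.07], 'dq': [-0.0, -0.002, -0.004, 0.002, 0.0, 0.001], 'tau': [-0.001, -41.641, -27.764, -0.0, 0.004, -0.0], 'eef_pos': [0.212, -0.587, 0.23], 'ee_rot': [0.985, 0.172, -0.0, -0.001], 'wrist_force': [0.454, -0.276, 0.041], 'wrist_torque': [0.005, 0.021, -0.004], 'grip_force': 0.0, 'opening': 1.001}
```

View pics/top0.png

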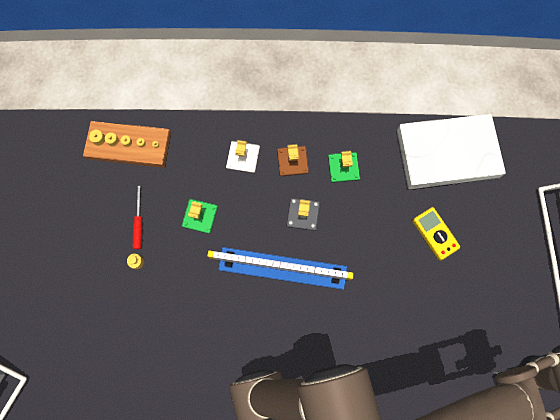

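View pics/side0.png

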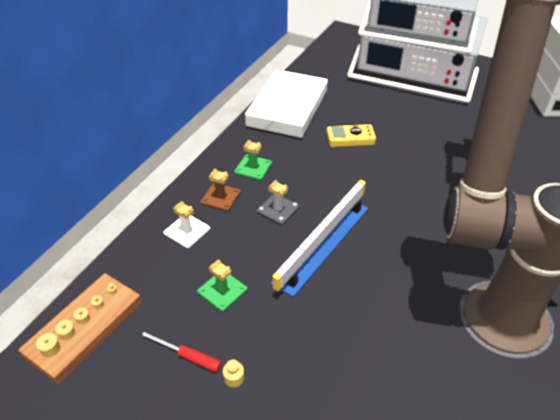

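The top view shows the beam from (210,254) to (351,276) in the blue cradle. The dark-based stand is at (304,213), with its brass saddle at about (304,208). The other stands are white, brown and green decoys.

```bash
cat >> h.py <<'E'
def mask(img,lo,hi,roi):
    m=cv2.inRange(cv2.cvtColor(img,cv2.COLOR_BGR2HSV),lo,hi); r=np.zeros_like(m); x0,y0,x1,y1=roi; r[y0:y1,x0:x1]=m[y0:y1,x0:x1]; return r
def blobs(m,amin=8):
    n,_,s,c=cv2.connectedComponentsWithStats(m)
    return [(s[i].tolist(),c[i].round(2).tolist()) for i in range(1,n) if s[i][4]>=amin]
E
python3 - <<'E'
from h import *
t=cv2.imread('pics/top0.png'); s=cv2.imread('pics/side0.png')
Y=((18,120,120),(35,255,255)); 
print('topY',blobs(mask(t,*Y,(195,240,365,295)))); print('topSad',blobs(mask(t,(10,90,90),(35,255,255),(285,195,325,225))))
B=mask(t,(100,120,80),(130,255,255),(200,235,365,300)); print('blue',cv2.minAreaRect(cv2.findNonZero(B)))
print('red',blobs(mask(t,(0,60,80),(8,255,255),(215,245,345,285)),1))
D=mask(t,(0,0,70),(179,60,150),(280,190,330,235)); print('base',cv2.minAreaRect(cv2.findNonZero(D)))
print('sideY',blobs(mask(s,*Y,(260,170,380,295)))); print('sideSad',blobs(mask(s,(10,90,90),(35,255,255),(262,175,295,205))))
a=cv2.resize(t[190:295,200:360],None,fx=5,fy=5,interpolation=cv2.INTER_CUBIC); cv2.imwrite('pics/t1.png',a)
b=cv2.resize(s[165:295,255:380],None,fx=4.6,fy=4.6,interpolation=cv2.INTER_CUBIC); cv2.imwrite('pics/s1.png',b)
E
```

```text
topY [([207, 250, 7, 9, 40], [210.0, 253.98]), ([347, 272, 7, 8, 39], [349.97, 275.26])]
topSad [([298, 199, 12, 18, 165], [303.67, 207.48])]
blue ((282.3467712402344, 267.79071044921875), (127.11795043945312, 23.748655319213867), 8.790543556213379)
red [([280, 263, 1, 1, 1], [280.0, 263.0]), ([279, 266, 1, 2, 2], [279.0, 266.5])]
base ((304.5, 212.0), (44.0, 49.0), 90.0)
sideY [([269, 180, 19, 16, 122], [277.34, 188.47]), ([358, 180, 8, 16, 38], [362.53, 185.53]), ([272, 272, 10, 19, 110], [276.4, 282.24])]
sideSad [([268, 180, 20, 16, 212], [277.83, 187.9])]
```

View pics/t1.png

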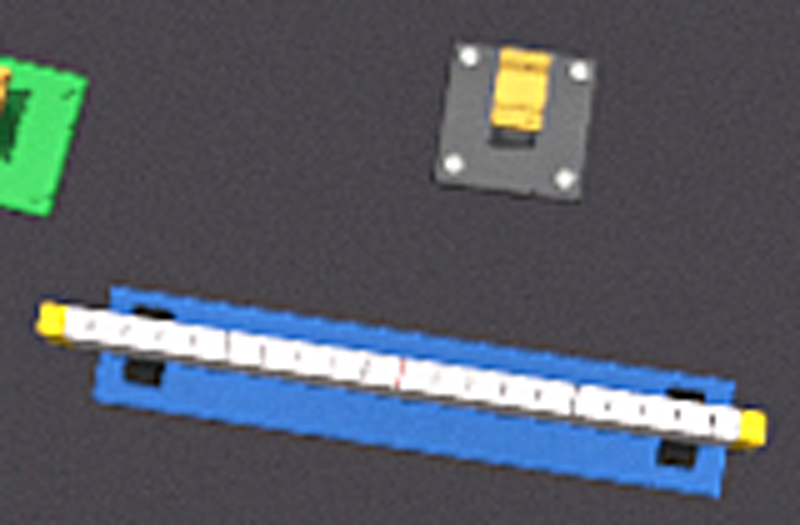

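View pics/s1.png

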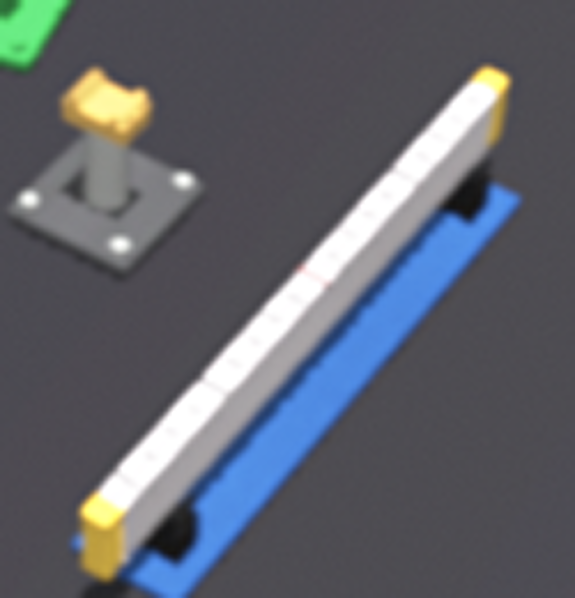

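The crops show the stand base corners at crop pixels (458,40), (595,62), (580,198) and (435,180). The saddle's slot is roughly parallel to the beam, and the red mid tick is at crop (401,374).

Run:
```python
from h import *
t=cam('top'); s=cam('side')
f=lambda L:np.array(L,float)/5+[200,190]-0.4
g=lambda L:np.array(L,float)/4.6+[255,165]-0.4
def line(a,b,n): d=a-b; print(n,'len',np.linalg.norm(d[:2]).round(4),'yaw of y',np.degrees(np.arctan2(-d[0],d[1])).round(2),'mid',((a+b)/2).round(4))
e=onz(t,f([[38,318],[766,430]]),.083); line(e[0],e[1],'beam')
e=onz(s,g([[100,507],[491,79]]),.083); line(e[0],e[1],'beam side')
print('redtick top',onz(t,f([401,374]),.083).round(4),'side',onz(s,g([313,276]),.083).round(4))
b=onz(t,f([[458,40],[595,62],[580,198],[435,180]]),.012); print('base',b.mean(0).round(4)); 
line(b[0],b[1],'b01');line(b[3],b[2],'b32')
print('edges', [np.linalg.norm(b[i]-b[i-1]).round(4) for i in range(4)])
scr=onz(t,f([[469,57],[580,72],[565,178],[453,163]]),.013); print('screws',scr.mean(0).round(4));line(scr[0],scr[1],'s');line(scr[3],scr[2],'s')
b2=onz(s,g([[10,210],[128,268],[202,187],[88,125]]),.012); print('base side',b2.mean(0).round(4))
for uv in [[29,200],[120,243],[183,181]]: print('scr side',onz(s,g(uv),.013).round(4))
print('saddle top',onz(t,[[303.67,207.48]],.095).round(4),'side',onz(s,[[277.83,187.9]],.092).round(4))
bl=onz(t,f([[112,286],[736,380],[719,497],[95,402]]),.008); print('cradle',bl.mean(0).round(4)); line(bl[0],bl[1],'c');line(bl[3],bl[2],'c')
q=ctrl.observe(); from scipy.spatial.transform import Rotation as R
print(R.from_quat(q['ee_rot']).as_matrix().round(3),q['eef_pos'])
```

```text
beam len 0.4218 yaw of y -7.61 mid [0.4875 0.005  0.083 ]
beam side len 0.4058 yaw of y -7.89 mid [0.4897 0.0034 0.083 ]
redtick top [[0.4877 0.0045 0.083 ]] side [[0.4889 0.0039 0.083 ]]
base [ 0.6547 -0.0617  0.012 ]
b01 len 0.0852 yaw of y -8.27 mid [ 0.6981 -0.0669  0.012 ]
b32 len 0.0887 yaw of y -6.08 mid [ 0.6113 -0.0565  0.012 ]
edges [np.float64(0.0891), np.float64(0.0852), np.float64(0.0858), np.float64(0.0887)]
screws [ 0.6559 -0.0615  0.013 ]
s len 0.0687 yaw of y -6.78 mid [ 0.6893 -0.0658  0.013 ]
s len 0.0686 yaw of y -6.65 mid [ 0.6226 -0.0572  0.013 ]
base side [ 0.6544 -0.0613  0.012 ]
scr side [[ 0.695 -0.035  0.013]]
scr side [[ 0.6281 -0.0285  0.013 ]]
scr side [[ 0.6185 -0.0947  0.013 ]]
saddle top [[ 0.6534 -0.0611  0.095 ]] side [[ 0.652  -0.0566  0.092 ]]
cradle [ 0.4875 -0.0025  0.008 ]
c len 0.3802 yaw of y -7.47 mid [ 0.5227 -0.0069  0.008 ]
c len 0.3769 yaw of y -7.48 mid [0.4523 0.0018 0.008 ]
[[ 0.941  0.339 -0.   ]
 [ 0.339 -0.941  0.001]
 [ 0.    -0.001 -1.   ]] [ 0.21166624 -0.58752597  0.23051327]
```

>>> send_rows --plan '[[[0.03, -0.03, 0, -5], [0.06, -0.06, 0, -10], [0.09, -0.09, 0, -15], [0.12, -0.12, 0, -20], [0.15, -0.15, 0, -25], [0.18, -0.18, 0, -30], [0.21, -0.21, 0.01, -35], [0.24, -0.24, 0.02, -40], [0.27, -0.27, 0.03, -45], [0.3, -0.3, 0.04, -50], [0.33, -0.33, 0.05, -55], [0.36, -0.36, 0.06, -60], [0.39, -0.39, 0.07, -62.6], [0.42, -0.42, 0.08, -62.6], [0.445, -0.445, 0.08, -62.6], [0.461, -0.463, 0.08, -62.6], [0.461, -0.463, 0.08, -62.6], [0.461, -0.463, 0.08, -62.6], [0.461, -0.463, 0.08, -62.6]]]' --grip 0.2

```text
time: 2.1
eef_pos: [0.488, 0.0031, 0.1511]
ee_rot: [0.753, 0.659, -0.0, -0.0]
wrist_force: [-0.1, 0.3, 0.2]
opening: 0.599
grip_force: 0.0
```

>>> send_rows --plan '[[[0.001, 0, 0.02, 0], [0.001, 0, 0.045, 0], [0.001, 0, 0.07, 0], [0.001, 0, 0.085, 0], [0.001, 0, 0.093, 0], [0.001, 0, 0.096, 0], [0.001, 0, 0.096, 0], [0.001, 0, 0.096, 0]]]'

```text
time: 2.9
eef_pos: [0.4896, 0.0045, 0.0562]
ee_rot: [0.752, 0.659, 0.001, 0.001]
wrist_force: [0.2, -0.1, 0.4]
opening: 0.599
grip_force: 0.0
```

```bash
cat >> h.py <<'E'
def st():
    from scipy.spatial.transform import Rotation as R
    L=[]
    for i in range(6): L.append(ctrl.observe()); ctrl.camera('top')
    F=np.mean([l['wrist_force'] for l in L],0);T=np.mean([l['wrist_torque'] for l in L],0);M=R.from_quat(L[-1]['ee_rot']).as_matrix()
    print('t',L[-1]['time'],'pos',np.round(L[-1]['eef_pos'],4),'F',F.round(2),'T',T.round(3),'Ttool',(M.T@T).round(3),'grip',round(L[-1]['grip_force'],1),'op',round(L[-1]['opening'],3),'tilt z',M[:,2].round(4))
E
python3 -c "
from h import *
st()"
```

```text
t 3.15 pos [0.4892 0.0048 0.0559] F [0.17 0.02 0.43] T [ 0.001 -0.004 -0.017] Ttool [-0.004  0.002  0.017] grip 0.0 op 0.601 tilt z [ 1.3e-03 -1.0e-04 -1.0e+00]
```

>>> send_rows --plan '[[[0, 0, 0, 0], [0, 0, 0, 0], [0, 0, 0, 0], [0, 0, 0, 0], [0, 0, 0, 0], [0, 0, 0, 0], [0, 0, 0, 0], [0, 0, 0, 0], [0, 0, 0, 0], [0, 0, 0, 0]]]' --grip -1 --grip_force 40

```text
time: 4.2
eef_pos: [0.4891, 0.0048, 0.0554]
ee_rot: [0.752, 0.659, 0.0, 0.0]
wrist_force: [1.0, 0.5, 1.4]
opening: 0.177
grip_force: 40.7
```

```bash
python3 -c "
from h import *
st()"
```

```text
t 4.45 pos [0.4891 0.0048 0.0554] F [1.55 0.39 1.28] T [ 0.078 -0.219  0.046] Ttool [-0.207  0.106 -0.046] grip 40.7 op 0.176 tilt z [ 7.e-04  0.e+00 -1.e+00]
```

>>> send_rows --plan '[[[0, 0, -0.001, 0], [0, 0, -0.002, 0], [0, 0, -0.003, 0], [0, 0, -0.004, 0], [0, 0, -0.005, 0], [0, 0, -0.006, 0], [0, 0, -0.006, 0], [0, 0, -0.006, 0], [0, 0, -0.006, 0]]]' --grip_force 100

```text
time: 5.4
eef_pos: [0.4887, 0.0048, 0.0613]
ee_rot: [0.752, 0.659, -0.0, -0.0]
wrist_force: [-0.3, 0.3, -5.4]
opening: 0.171
grip_force: 97.6
```

```bash
python3 -c "
from h import *
st()
c=cam('side'); b=cv2.resize(c['image'][165:295,255:380],None,fx=4.6,fy=4.6,interpolation=cv2.INTER_CUBIC); cv2.imwrite('pics/s2.png',b)"
```

```text
t 5.65 pos [0.4887 0.0048 0.0613] F [-0.22  0.01 -6.06] T [-0.104  0.003 -0.025] Ttool [-0.01  -0.104  0.025] grip 97.6 op 0.169 tilt z [-1.e-04  0.e+00 -1.e+00]
```

View pics/s2.png

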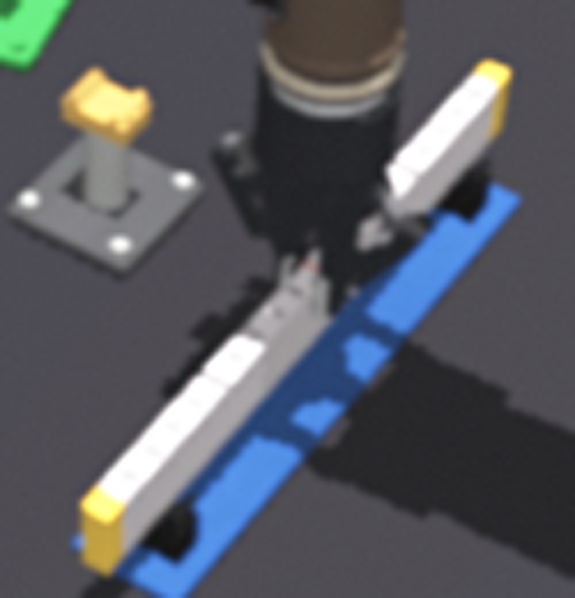

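Both yellow ends rose together, at crop (100,493) and (492,66). The moment puts the balance point about 17 mm toward +y from the middle. I'll set the beam down and retry there.

>>> send_rows --plan '[[[0, 0, 0.001, 0], [0, 0, 0.002, 0], [0, 0, 0.003, 0], [0, 0, 0.004, 0], [0, 0, 0.005, 0], [0, 0, 0.0055, 0], [0, 0, 0.006, 0], [0, 0, 0.006, 0], [0, 0, 0.006, 0]]]'

```text
time: 6.65
eef_pos: [0.4887, 0.0048, 0.0556]
ee_rot: [0.752, 0.659, -0.0, -0.0]
wrist_force: [-2.6, -1.0, -1.4]
opening: 0.167
grip_force: 98.2
```

>>> send_rows --plan '[[[0, 0, 0, 0], [0, 0, 0, 0], [0, 0, 0, 0], [0, 0, 0, 0], [0, 0, 0, 0], [0.004, 0, 0, 0], [0.01, 0, 0, 0], [0.017, 0, 0, 0], [0.017, 0, 0, 0], [0.017, 0, 0, 0]]]' --grip -0.2 --grip_force 40

```text
time: 7.65
eef_pos: [0.491, 0.0221, 0.0552]
ee_rot: [0.752, 0.659, -0.0, 0.0]
wrist_force: [0.0, 0.6, -0.4]
opening: 0.399
grip_force: 0.0
```

>>> send_rows --plan '[[[0, 0, 0, 0], [0, 0, 0, 0], [0, 0, 0, 0], [0, 0, 0, 0], [0, 0, 0, 0], [0, 0, 0, 0], [0, 0, 0, 0], [0, 0, 0, 0]]]' --grip -1

```text
time: 8.45
eef_pos: [0.4912, 0.0216, 0.0554]
ee_rot: [0.752, 0.659, 0.0, 0.0]
wrist_force: [1.5, -0.2, 0.2]
opening: 0.181
grip_force: 40.0
```

>>> send_rows --plan '[[[0, 0, -0.001, 0], [0, 0, -0.002, 0], [0, 0, -0.003, 0], [0, 0, -0.004, 0], [0, 0, -0.005, 0], [0, 0, -0.006, 0], [0, 0, -0.006, 0], [0, 0, -0.006, 0], [0, 0, -0.006, 0]]]'

```text
time: 9.35
eef_pos: [0.4909, 0.0217, 0.0613]
ee_rot: [0.752, 0.659, -0.0, -0.0]
wrist_force: [0.2, 0.4, -6.7]
opening: 0.18
grip_force: 39.1
```

```bash
python3 -c "
from h import *
st()
c=cam('side'); b=cv2.resize(c['image'][165:295,255:380],None,fx=4.6,fy=4.6,interpolation=cv2.INTER_CUBIC); cv2.imwrite('pics/s3.png',b)
s=cv2.imread('pics/side0.png')
for n,i in(('0',s),('now',c['image'])): print(n,blobs(mask(i,(18,120,120),(35,255,255),(295,170,380,295))),blobs(mask(i,(18,120,120),(35,255,255),(260,260,300,295))))
"
```

```text
t 9.6 pos [0.491  0.0217 0.0613] F [-0.03  0.23 -6.4 ] T [ 0.026  0.011 -0.02 ] Ttool [0.015 0.025 0.02 ] grip 39.1 op 0.179 tilt z [-1.e-04  0.e+00 -1.e+00]
0 [([358, 180, 8, 16, 38], [362.53, 185.53])] [([272, 272, 10, 19, 110], [276.4, 282.24])]
now [([358, 178, 8, 15, 33], [362.73, 183.52])] [([273, 271, 9, 18, 104], [276.49, 280.68])]
```

>>> send_rows --plan '[[[0, 0, -0.002, 0], [0, 0, -0.006, 0], [0, 0, -0.012, 0], [0, 0, -0.02, 0], [0, 0, -0.03, 0], [0, 0, -0.04, 0], [0, 0, -0.05, 0], [0, 0, -0.06, 0], [0, 0, -0.068, 0], [0, 0, -0.074, 0], [0, 0, -0.078, 0], [0, 0, -0.08, 0], [0, 0, -0.08, 0], [0, 0, -0.08, 0], [0, 0, -0.08, 0]]]' --grip_force 60

```text
time: 11.2
eef_pos: [0.4905, 0.0217, 0.1408]
ee_rot: [0.752, 0.659, -0.0, -0.0]
wrist_force: [-0.0, -0.1, -6.8]
opening: 0.177
grip_force: 63.8
```

```bash
python3 -c "
from h import *
st();st()
"
```

```text
t 11.45 pos [0.4908 0.0217 0.1411] F [ 0.1   0.02 -6.32] T [ 0.01   0.002 -0.001] Ttool [0.004 0.01  0.001] grip 63.8 op 0.177 tilt z [-4.e-04  0.e+00 -1.e+00]
t 11.75 pos [0.491  0.0217 0.1413] F [-0.13 -0.22 -6.15] T [ 0.005 -0.011  0.006] Ttool [-0.01   0.007 -0.006] grip 63.8 op 0.182 tilt z [-0. -0. -1.]
```

>>> send_rows --plan '[[[-0.001, 0.003, 0, 0], [-0.003, 0.009, 0, 0], [-0.006, 0.018, 0, 0], [-0.01, 0.03, 0, 0], [-0.014, 0.042, 0, 0], [-0.019, 0.056, 0, 0], [-0.024, 0.07, 0, 0], [-0.029, 0.086, 0, 0], [-0.034, 0.102, 0, -0.3], [-0.039, 0.116, 0, -0.5], [-0.044, 0.13, 0, -0.7], [-0.048, 0.142, 0, -0.7], [-0.052, 0.154, 0, -0.7], [-0.055, 0.163, 0, -0.7], [-0.057, 0.169, 0, -0.7], [-0.058, 0.172, 0, -0.7], [-0.058, 0.1725, 0, -0.7], [-0.058, 0.1725, 0, -0.7], [-0.058, 0.1725, 0, -0.7], [-0.058, 0.1725, 0, -0.7]]]'

```text
time: 13.8
eef_pos: [0.6539, -0.0583, 0.1413]
ee_rot: [0.748, 0.663, -0.0, -0.0]
wrist_force: [1.1, 0.5, -5.7]
opening: 0.172
grip_force: 63.8
```

```bash
python3 -c "
from h import *
st();st()
for n in('top','side'):
    c=cam(n); i=c['image']
    r=i[175:280,200:380] if n=='top' else i[120:260,215:375]
    cv2.imwrite('pics/p_'+n+'.png',cv2.resize(r,None,fx=4,fy=4,interpolation=cv2.INTER_CUBIC))
"; python3 -c "
import cv2,numpy as np
a=cv2.imread('pics/p_top.png');b=cv2.imread('pics/p_side.png');b=cv2.resize(b,None,fx=.3,fy=.3) if 0 else b
cv2.imwrite('pics/p.png',b)"
```

```text
t 14.05 pos [ 0.6543 -0.0585  0.1414] F [-0.28  0.26 -6.28] T [ 0.017  0.005 -0.001] Ttool [0.007 0.016 0.001] grip 63.8 op 0.173 tilt z [ 1.e-04  0.e+00 -1.e+00]
t 14.35 pos [ 0.6543 -0.0586  0.1413] F [ 0.06 -0.07 -6.08] T [ 0.02   0.002 -0.014] Ttool [0.004 0.02  0.014] grip 63.8 op 0.173 tilt z [ 0. -0. -1.]
```

View pics/p.png

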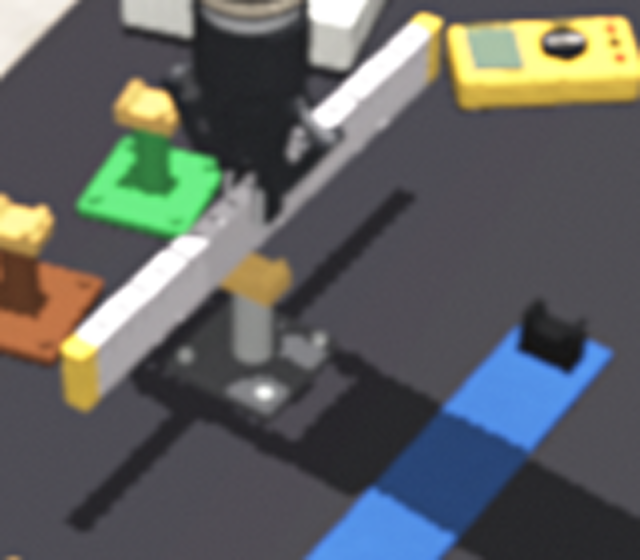

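The side view shows the beam above the saddle at crop (260,275), apparently level. I'll check the tilt numerically before lowering it.

Run:
```python
from h import *
s=cam('side'); t=cam('top')
yaw=np.radians(-6.9); v=np.array([-np.sin(yaw),np.cos(yaw),0]); m=np.array([.6543,-.0586,.1209+.024])-.0172*v
f=lambda c,r: [b for b in blobs(mask(c['image'],(18,120,120),(35,255,255),r),20)]
for n,c in(('s',s),('t',t)):
    for e in(.21,-.21):
        X=np.array([m+e*v+[0,0,.024],m+e*v-[0,0,.024]]); p=proj(c,X); q=p.mean(0).round().astype(int)
        print(n,e,p.round(1).tolist(),f(c,(max(q[0]-14,0),max(q[1]-14,0),q[0]+14,q[1]+14)))
```

```text
s 0.21 [[232.1, 207.9], [233.3, 221.5]] [([230, 203, 10, 20, 125], [234.3, 213.4])]
s -0.21 [[322.4, 124.0], [321.4, 137.3]] [([318, 123, 8, 16, 42], [322.74, 129.26]), ([327, 126, 9, 19, 79], [330.0, 137.03])]
t 0.21 [[234.9, 191.4], [236.4, 195.9]] [([235, 189, 6, 11, 54], [237.5, 193.33])]
t -0.21 [[385.1, 212.0], [382.1, 215.9]] [([378, 209, 8, 10, 53], [382.0, 213.25])]
```

>>> send_rows --plan '[[[0, 0, 0.002, 0], [0, 0, 0.005, 0], [0, 0, 0.009, 0], [0, 0, 0.013, 0], [0, 0, 0.017, 0], [0, 0, 0.02, 0], [0, 0, 0.023, 0], [0, 0, 0.025, 0], [0, 0, 0.0265, 0], [0, 0, 0.0275, 0], [0, 0, 0.028, 0], [0, 0, 0.0285, 0], [0, 0, 0.0285, 0], [0, 0, 0.0285, 0]]]'

```text
time: 16.0
eef_pos: [0.6544, -0.0586, 0.1129]
ee_rot: [0.748, 0.663, 0.0, 0.0]
wrist_force: [-0.4, 0.3, -5.2]
opening: 0.174
grip_force: 63.8
```

>>> send_rows --plan '[[[0, 0, 0.0003, 0], [0, 0, 0.0006, 0], [0, 0, 0.0009, 0], [0, 0, 0.0012, 0], [0, 0, 0.0015, 0], [0, 0, 0.0015, 0], [0, 0, 0.0015, 0]]]'

```text
time: 16.7
eef_pos: [0.6543, -0.0586, 0.1113]
ee_rot: [0.748, 0.663, -0.0, -0.0]
wrist_force: [0.3, 0.1, -5.2]
opening: 0.178
grip_force: 63.8
```

```bash
python3 -c "
from h import *
st()
"
```

```text
t 16.95 pos [ 0.6544 -0.0586  0.1113] F [-0.3  -0.1  -5.98] T [ 0.033 -0.02   0.027] Ttool [-0.015  0.036 -0.027] grip 63.8 op 0.177 tilt z [ 1.e-04 -0.e+00 -1.e+00]
```

Not yet in contact, since the wrist still carries the full weight.

>>> send_rows --plan '[[[0, 0, 0.0002, 0], [0, 0, 0.0004, 0], [0, 0, 0.0006, 0], [0, 0, 0.0008, 0], [0, 0, 0.0008, 0], [0, 0, 0.0008, 0]]]'

```text
time: 17.6
eef_pos: [0.6543, -0.0586, 0.1105]
ee_rot: [0.748, 0.663, 0.0, -0.0]
wrist_force: [-0.2, -0.5, -5.2]
opening: 0.174
grip_force: 64.0
```

```bash
python3 -c "
from h import *
st()
"
```

```text
t 17.85 pos [ 0.6543 -0.0586  0.1105] F [-0.29 -0.02 -5.52] T [0.031 0.046 0.015] Ttool [ 0.05   0.025 -0.015] grip 64.0 op 0.171 tilt z [-0. -0. -1.]
```

>>> send_rows --plan '[[[0, 0, 0.0002, 0], [0, 0, 0.0004, 0], [0, 0, 0.0006, 0], [0, 0, 0.0006, 0], [0, 0, 0.0006, 0]]]'

```text
time: 18.4
eef_pos: [0.6543, -0.0586, 0.1105]
ee_rot: [0.748, 0.663, 0.0, 0.0]
wrist_force: [-2.1, -0.1, 0.2]
opening: 0.173
grip_force: 64.9
```

```bash
python3 -c "
from h import *
st()
"
```

```text
t 18.65 pos [ 0.6544 -0.0586  0.1105] F [-3.18  0.71  1.07] T [ 0.076  0.567 -0.006] Ttool [0.572 0.007 0.006] grip 65.2 op 0.176 tilt z [ 1.e-04 -0.e+00 -1.e+00]
```

>>> send_rows --plan '[[[0, -0.0005, 0, 0], [0, -0.001, 0, 0], [0, -0.001, 0, 0], [0, -0.001, 0, 0]]]'

```text
time: 19.1
eef_pos: [0.6543, -0.0586, 0.1105]
ee_rot: [0.748, 0.663, 0.001, 0.001]
wrist_force: [-0.6, -0.5, 2.0]
opening: 0.178
grip_force: 65.2
```

```bash
python3 -c "
from h import *
st()
"
```

```text
t 19.35 pos [ 0.6543 -0.0586  0.1105] F [-0.19  0.53  2.9 ] T [0.057 0.099 0.011] Ttool [ 0.105  0.045 -0.011] grip 65.4 op 0.175 tilt z [ 2.2e-03 -3.0e-04 -1.0e+00]
```

>>> send_rows --plan '[[[0, 0, 0, 0], [0, 0, 0, 0], [0, 0, 0, 0]]]' --grip_force 20

```text
time: 19.7
eef_pos: [0.6542, -0.0586, 0.1104]
ee_rot: [0.748, 0.663, 0.001, 0.001]
wrist_force: [1.1, 0.1, 3.3]
opening: 0.174
grip_force: 65.5
```

>>> send_rows --plan '[[[0, 0, 0, 0], [0, 0, 0, 0], [0, 0, 0, 0], [0, 0, 0, 0]]]' --grip -0.5

```text
time: 20.1
eef_pos: [0.6527, -0.0584, 0.1092]
ee_rot: [0.748, 0.663, -0.001, -0.001]
wrist_force: [0.4, 0.1, 0.7]
opening: 0.251
grip_force: 0.0
```

Run:
```python
from h import *
st()
s=cam('side'); cv2.imwrite('pics/r.png',cv2.resize(s['image'][120:260,215:375],None,fx=4,fy=4,interpolation=cv2.INTER_CUBIC))
```

```text
t 20.35 pos [ 0.6533 -0.0585  0.1098] F [-0.11  0.13  0.62] T [-0.008 -0.013 -0.   ] Ttool [-0.014 -0.006  0.   ] grip 0.0 op 0.252 tilt z [-0. -0. -1.]
```

View pics/r.png

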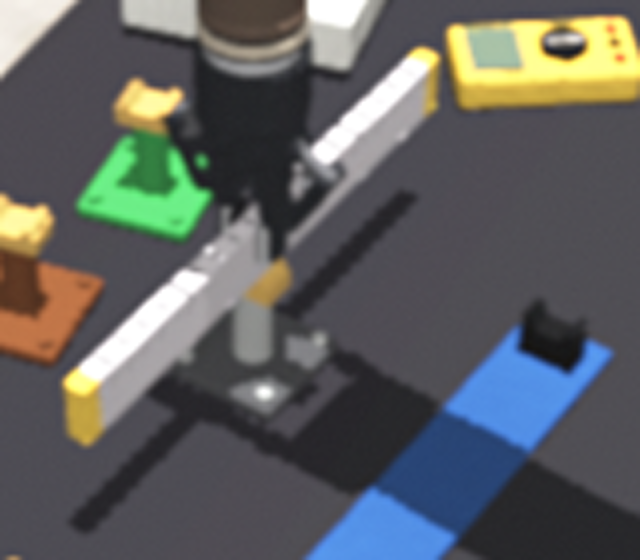

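The beam is released and still level in the saddle; both ends came down equally, to crop (68,380) and (437,50). I'll open further and retreat straight up.

>>> send_rows --plan '[[[0, 0, 0, 0], [0, 0, 0, 0], [0, 0, 0, 0], [0, 0, -0.005, 0], [0, 0, -0.015, 0], [0, 0, -0.03, 0], [0, 0, -0.05, 0], [0, 0, -0.08, 0], [0, 0, -0.11, 0], [0, 0, -0.14, 0], [0, 0, -0.15, 0], [0, 0, -0.15, 0], [0, 0, -0.15, 0]]]' --grip -0.2

```text
time: 21.75
eef_pos: [0.6526, -0.0584, 0.2591]
ee_rot: [0.748, 0.663, -0.0, -0.001]
wrist_force: [-0.5, -0.5, 0.1]
opening: 0.403
grip_force: 0.0
```

Run:
```python
from h import *
st()
s=cam('side'); cv2.imwrite('pics/f.png',cv2.resize(s['image'][120:260,215:375],None,fx=4,fy=4,interpolation=cv2.INTER_CUBIC))
```

```text
t 22.0 pos [ 0.6524 -0.0583  0.2579] F [-0.05  0.06 -0.09] T [0.012 0.003 0.006] Ttool [ 0.004  0.012 -0.006] grip 0.0 op 0.405 tilt z [-3.3e-03  5.0e-04 -1.0e+00]
```

View pics/f.png

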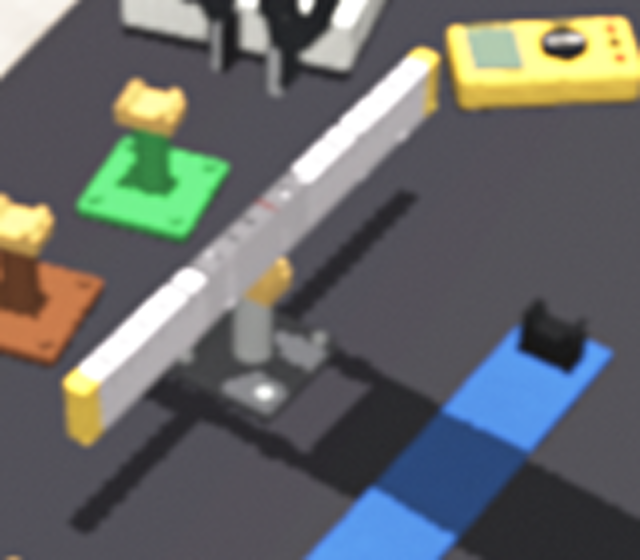

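The beam is unmoved and level on the saddle alone, with the ends still at (68,380) and (437,50) and the gripper well clear.

```bash
python3 -c "
from plant import ctrl
print(ctrl.finish_job())"
```

```text
the job is handed in; nothing more can be done
None
```

The beam's balance point came out about 15 mm from mid-length toward +y; it now rests level on the brass saddle alone with the arm clear, and the job was handed in at about 22 s (no verdict was shown).

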